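# Snap the alignment bar into its sprung cradle

### The job

Pick up the alignment bar and press it level into the sprung cradle until both end clips snap over its coned ends and it lies fully home in the cradle. Press gently and stop as soon as it snaps, so that the floating platform is not rammed onto its bottom stop; then let go, and leave the flask, the small wooden box and the mouse where they are.

Things in the scene. Friction and masses are not known exactly. Their poses are not given: they have to be found in the camera images.
- bar: Alignment bar, about 250 g, 120 mm long along its x; origin at its centre. Middle: black square grip block 48 (x) x 32 (y) x 32 mm (z); on either side an aluminium rod, 30 mm diameter, ending in a cone from 30 down to 6 mm diameter over the last 8 mm. Fits either way round. Starts lying on a flat of the block, origin 16 mm above the bench.
- cradle: Cradle fixed to the bench: grey base plate 170 (x) x 84 (y) x 12 mm, origin at the centre of its underside. Four coil springs carry an aluminium platform 160 x 66 x 6 mm, top 62 mm above the bench, with two V-rests and two upright end clips. The bar goes in from straight above. Contact forces of bar on cradle over 25 N, all contacts added up, are ramming (the Vs turn 10 N of push into 14).
- seat (a point): Where the bar's centre lies when fully home; x along the bar, z up; rides on the platform, 96 mm above the bench when it floats. The rods rest in V-rests at x +39 and -39 mm (10 mm thick, open 42 mm across, tops level with this point). Between them nothing stands: fingers have 18 mm free below the block, the platform being 34 mm below this point.
- platform (a joint): Sink of the floating platform, m: 0 floating at its upper stop, 0.037 at its hard bottom stop. 2.5 to 6 N (varies) before it sinks, then 0.4 N per mm. As it gives way under the push, the bar must be followed up to 25 mm below the floating seat height before it snaps; at the snap the platform jumps up 11 mm against the bar and the push drops by 4 N or more.
- nose_a (a point): Nose of one spring-steel end clip (seat x + side): 8 mm diameter roll, 24 mm wide, on a leaf hinged at its foot; point in the nose's middle, 57.5 mm along x and 8 mm above the seat at rest. The cones must spread the noses from 107 to 120 mm apart; the bar's first touch is with its axis about 21 mm above the seat. Past the tips the clips spring back over the cones and pull the bar home.
- nose_b (a point): Nose of the other spring-steel end clip (seat x - side): 8 mm diameter roll, 24 mm wide, on a leaf hinged at its foot; point in the nose's middle, 57.5 mm along x and 8 mm above the seat at rest. A lip flares outward above it, top 21 mm above the seat. Passing both clips takes roughly 9 to 16 N in all, varying with friction.
- flask: Clear bottle with red cap, 60 mm diameter, 130 mm high, origin at the centre of its underside. To be left alone.
- wood_box: Small round wooden box, 44 mm diameter, 18 mm high, origin at the centre of its underside. To be left alone.
- mouse: White computer mouse, 105 x 58 x 32 mm, origin at the centre of its underside. To be left alone.
There are look-alikes about, which are no part of the job. Of the things like the cradle, leave any that is purple or yellow; of the rest the larger one is meant.

How it is judged (in metres and radians):
On the way, in this order (a step that is already met when the one before it is completed fails the run):
1. the bar is lifted off the bench in the gripper (height (world z) of bar above 0.045 m and contact force between the fingers and bar above 1 N), for 0.1 s.
2. the bar is snapped home between the clips (z of bar in the frame of seat between -0.003 and 0.0025 m and horizontal distance between bar and seat below 0.005 m and angle between the x axis of bar and the x axis of seat, either way round below 0.06 rad), for 0.1 s.
At the end, for the whole second after the job is handed in: The bar lies in the V-rests with both clips closed over its ends: its centre within 2.5 mm of the seat's height and 5 mm of it sideways, its axis within 0.06 rad of the cradle's; the platform has floated back up to within 8 mm of its upper stop; the bar is released and at rest (all of step 2 and height (world z) of seat above 0.088 m and linear speed of bar below 0.02 m/s); the robot touches nothing.
It fails at once if the bar is pressed against the cradle with more than 25 N (contact force between bar and cradle above 25 N).
It fails at once if the flask is moved (distance of flask from where it was at the start of the episode above 0.03 m).
It fails at once if the wooden box is moved (distance of wood_box from where it was at the start of the episode above 0.03 m).
It fails at once if the mouse is moved (distance of mouse from where it was at the start of the episode above 0.03 m).
It also fails if it takes over 58 s, if anything falls off the work surface, if the arm or the gripper's body presses on something with over 40 N, if the wrist force passes 120 N, or if a joint passes its speed limit or range.

### The arm

A 7-joint arm with a two-finger parallel gripper is mounted at the origin on the work surface. World frame = base frame: x ahead of the robot, y to its left, z up, the work surface at z = 0. Lengths are in m, angles in degrees, forces in N, time in s.
With the tool pointing down it reaches from about 0.425 to 0.875 m from the base axis. Payload 4.7 kg.
Tool frame: the origin (TCP) lies midway between the tips of the shut fingers; the grasp point (between the pads) lies 19 mm behind it; z points along the fingers, y is the line along which they close (so a half turn about z gives the same grasp; the last joint's range is limited). The gripper opens to 85 mm and grips with 20 to 120 N. Pads are 22 mm wide; open, the fingers measure 114 mm over their backs; the gripper's body (76 mm by 85 mm) begins 54 mm behind the grasp point. The pads swing forward as they close: fully open they stand 13 mm farther back than shut.
Start: joints at [71.339, 18.392, -4.016, 83.108, 1.295, 78.541, -3.26], TCP at [0.217, -0.613, 0.231] pointing down, gripper open.
Joint ranges: [-163.93, 163.93], [-17.29, 119.83], [-79.2, 71.16], [3.27, 140.29], [-89.18, 269.18], [5.43, 117.66], [-154.24, 154.24]. Speed limits (degrees/s): [147.25, 147.25, 180, 180, 180, 180, 180].

### API

Orientations are given as [roll, pitch, yaw] about the fixed x, y, z axes, in that order (R = Rz(yaw) Ry(pitch) Rx(roll)).
In Python, from workcell import ctrl, viewer gives the robot as it stands. The module is installed in compiled form; this text tells all that it offers.
- The arm moves only by the shell command python3 -m creep 'ROWS'. ROWS is JSON, a list of rows, each an object with "dr": the turn, a rotation vector about the tool's x, y, z in rad, a list of three; "translation": the shift along the tool's x, y, z in m, a list of three; "fingers": the finger opening in m, from 0 to 0.0854. In form: [{"dr": [wx, wy, wz], "translation": [dx, dy, dz], "fingers": fingers}, ...]. A call has 1 to 20 rows; each row is the pose to reach, as a shift and turn from the pose commanded when the call began, along the tool's axes at that moment; what a row does not reach only later rows make up. A row lasts 1/12 s, in which the tool goes at most 41.7 mm and 7.16 degrees, less where a joint would pass 70% of its speed; a pose out of reach is approached as far as the arm can. A call with a gripper value outside its range is refused whole. The fingers move at their own pace and stop on an object; the grip force is fixed at half the most. Time passes only in rows, so rows that repeat a pose let the fingers close. It gives the time, the measured TCP pose, the force, the opening and the grip force at its end, in the units of the state.
- ctrl.read_state(): the state, without advancing time (a new reading comes with each control period).
- viewer.capture(name): name is "side" or "top" or "wrist"; returns the picture (420x560x3 uint8, red, green, blue); there is no depth.
- viewer.get_calibration(name): a dict with "K" (3x3 intrinsics, pixels), "dist_coeffs" ([k1, k2, p1, p2, k3] as OpenCV has them; the pictures are not rectified), "world_from_camera" (4x4, takes a point from camera to world coordinates); the wrist camera has in their place "T_tool_cam" (4x4, takes a point from camera to tool coordinates, whose origin is the TCP and whose axes are the flange's). Camera axes: x right, y down, z forward; pixel columns grow to the right and rows downward; lengths in m; the calibration is good to about 2 mm. A picture is of the moment at which its call begins: read the wrist's pose just before it. get_calibration takes no time and is no camera call.
- ctrl.close_job(): hands the job in; it is judged then, once.
The state is a dict: "t": time; "qpos": joint angles; "qvel": joint speeds; "tau": joint torques, N m; "position": TCP position; "tcp_rot": TCP orientation; "force": force on the tool from outside, world axes, zero at the start; "wrist_torque": the same for the moment, N m; "width": finger opening in m; "grasp_force": force on a finger pad.
Only numpy, scipy, OpenCV 4.12 (cv2) and the standard library are available. Lean on these libraries where they do the work, as an engineer would, in place of code of your own. Each camera call takes 0.05 s, during which the arm holds its last target. There are 200 camera calls.

## Working session

There is one attempt and no reset: what is moved stays moved. The work goes in short steps, Python scripts to look and compute and a shell command to move; the robot and the scene stay as the last step left them, time stands still between calls to the robot, and variables do not carry over. Pictures are saved under pics/ and viewed, at most 10 in all, crops included, and the job is handed in when it is done.

```bash
mkdir -p pics; python3 - <<'E'
from workcell import ctrl, viewer
import cv2, numpy as np
s=ctrl.read_state(); print({k:np.round(v,4).tolist() for k,v in s.items()})
for n in ("top","side","wrist"):
    c=viewer.get_calibration(n); print(n,{k:np.round(v,4).tolist() for k,v in c.items()})
    im=viewer.capture(n); cv2.imwrite(f"pics/{n}0.png",im[:,:,::-1])
E
```

```text
{'t': 0.0, 'qpos': [71.3378, 18.4393, -4.0147, 83.1766, 1.2943, 78.5394, -3.2613], 'qvel': [-0.0662, -0.03, -0.1058, 0.0209, -0.0017, -0.0264, -0.1345], 'tau': [0.0004, -49.3579, -0.3822, -31.4329, 0.013, 0.0115, 0.0], 'position': [0.2164, -0.6123, 0.2302], 'tcp_rot': [-179.8898, 0.0053, 19.4698], 'force': [-0.252, -0.4117, -0.0277], 'wrist_torque': [-0.0003, 0.0126, 0.0151], 'grasp_force': 0.0, 'width': 0.0855}
top {'K': [[416.0352, 0.0, 285.753], [0.0, 416.0352, 202.998], [0.0, 0.0, 1.0]], 'dist_coeffs': [-0.008, 0.0, 0.0, 0.0, 0.0], 'world_from_camera': [[0.176, -0.9618, 0.2095, 0.3789], [-0.9844, -0.1733, 0.0315, -0.0881], [0.006, -0.2118, -0.9773, 0.9663], [0.0, 0.0, 0.0, 1.0]]}
side {'K': [[412.781, 0.0, 283.2123], [0.0, 412.781, 209.1407], [0.0, 0.0, 1.0]], 'dist_coeffs': [-0.095, 0.0, 0.0, 0.0, 0.0], 'world_from_camera': [[-0.6589, -0.4381, 0.6115, 0.0143], [-0.7519, 0.3619, -0.551, 0.4256], [0.0201, -0.8229, -0.5679, 0.6206], [0.0, 0.0, 0.0, 1.0]]}
wrist {'K': [[354.209, 0.0, 279.8911], [0.0, 354.209, 208.852], [0.0, 0.0, 1.0]], 'dist_coeffs': [-0.0944, 0.0, 0.0, 0.0, 0.0], 'T_tool_cam': [[-0.0003, -0.9545, -0.2982, 0.0767], [1.0, 0.0, -0.0009, 0.0002], [0.0009, -0.2982, 0.9545, -0.1427], [0.0, 0.0, 0.0, 1.0]]}
```

View pics/top0.png

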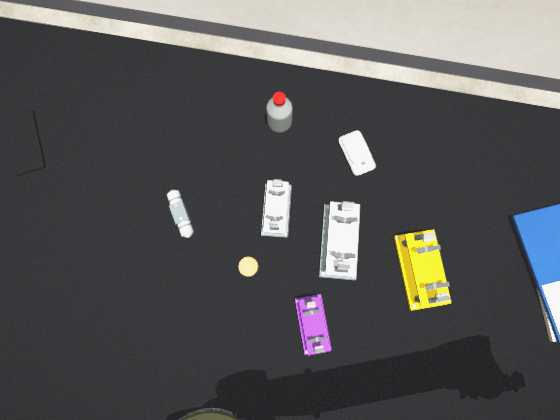

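View pics/side0.png

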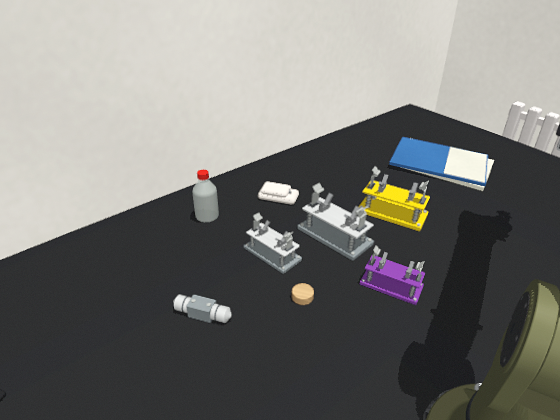

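The top view shows the bar at (180,214), the larger grey cradle at (342,240), the small grey look-alike at (277,208), the flask at (280,112), the mouse at (357,153) and the wooden box at (248,267). In the side view the bar is at (203,309) and the cradle at (337,220).

```bash
cat > h.py <<'E'
from workcell import ctrl, viewer
import cv2, numpy as np
from scipy.spatial.transform import Rotation as R
def pose(s=None):
    s=s or ctrl.read_state(); T=np.eye(4)
    T[:3,:3]=R.from_euler('xyz',s['tcp_rot'],degrees=True).as_matrix(); T[:3,3]=s['position']; return T
def cam(n,T=None):
    c=viewer.get_calibration(n)
    return c, (T@np.array(c['T_tool_cam']) if n=='wrist' else np.array(c['world_from_camera']))
def ray(n,uv,T=None):
    c,W=cam(n,T); p=cv2.undistortPoints(np.array([[uv]],float),np.array(c['K']),np.array(c['dist_coeffs']))[0,0]
    d=W[:3,:3]@[p[0],p[1],1]; return W[:3,3],d/np.linalg.norm(d)
def plane(n,uv,z,T=None):
    o,d=ray(n,uv,T); return o+d*(z-o[2])/d[2]
def tri(rays):
    A=sum(np.eye(3)-np.outer(d,d) for o,d in rays); b=sum((np.eye(3)-np.outer(d,d))@o for o,d in rays)
    p=np.linalg.solve(A,b); return p, [np.linalg.norm(np.cross(p-o,d)) for o,d in rays]
def proj(n,P,T=None):
    c,W=cam(n,T); V=np.linalg.inv(W); r=cv2.Rodrigues(V[:3,:3])[0]
    return cv2.projectPoints(np.array(P,float).reshape(-1,1,3),r,V[:3,3],np.array(c['K']),np.array(c['dist_coeffs']))[0][:,0]
def snap(f):
    s=ctrl.read_state(); im=viewer.capture('wrist'); cv2.imwrite(f'pics/{f}.png',im[:,:,::-1]); np.save(f'pics/{f}.npy',pose(s))
def go(p,yaw):
    T=pose(); D=np.linalg.inv(T)@np.r_[np.c_[R.from_euler('xyz',[180,0,yaw],degrees=True).as_matrix(),p],[[0,0,0,1]]]
    print('translation',D[:3,3].round(4).tolist(),'dr',R.from_matrix(D[:3,:3]).as_rotvec().round(4).tolist())
E
python3 - <<'E'
from h import *
for nm,a,b in [('bar',(180,214),(203,309)),('e1',(173,193),(178,304)),('e2',(187,235),(229,315)),('cr',(343,238),(337,219)),('small',(277,208),(273,244)),('flaskcap',(280,98),(203,174)),('wood',(248,267),(303,292)),('mouse',(357,153),(278,192))]:
    p,e=tri([ray('top',a),ray('side',b)]); print(nm,p.round(3),np.round(e,4))
for uv in [(322,276),(356,279),(328,204),(360,203)]: print(plane('top',uv,.06).round(3))
E
```

```text
bar [0.513 0.179 0.014] [0.0013 0.0013]
e1 [0.56  0.208 0.009] [0.0016 0.0016]
e2 [0.467 0.151 0.017] [0.0018 0.0018]
cr [ 0.518 -0.198  0.05 ] [0.0018 0.0018]
small [ 0.564 -0.041  0.027] [0.0008 0.0008]
flaskcap [ 0.79  -0.007  0.121] [0.0009 0.0009]
wood [0.421 0.    0.014] [0.0005 0.0005]
mouse [ 0.734 -0.204  0.017] [0.0009 0.0009]
[ 0.429 -0.164  0.06 ]
[ 0.436 -0.237  0.06 ]
[ 0.588 -0.152  0.06 ]
[ 0.603 -0.222  0.06 ]
```

```bash
python3 - <<'E'
from h import *
go([.50,-.25,.25],5); go([.50,-.14,.25],5)
E
```

```text
translation [0.3881, -0.2473, -0.0192] dr [-0.0014, 0.0003, 0.2525]
translation [0.4248, -0.351, -0.019] dr [-0.0014, 0.0003, 0.2525]
```

```bash
python3 -m creep '[{"dr":[0,0,0.2525],"translation":[0.388,-0.247,-0.019],"fingers":0.085},{"dr":[0,0,0.2525],"translation":[0.388,-0.247,-0.019],"fingers":0.085},{"dr":[0,0,0.2525],"translation":[0.388,-0.247,-0.019],"fingers":0.085},{"dr":[0,0,0.2525],"translation":[0.388,-0.247,-0.019],"fingers":0.085},{"dr":[0,0,0.2525],"translation":[0.388,-0.247,-0.019],"fingers":0.085},{"dr":[0,0,0.2525],"translation":[0.388,-0.247,-0.019],"fingers":0.085},{"dr":[0,0,0.2525],"translation":[0.388,-0.247,-0.019],"fingers":0.085},{"dr":[0,0,0.2525],"translation":[0.388,-0.247,-0.019],"fingers":0.085},{"dr":[0,0,0.2525],"translation":[0.388,-0.247,-0.019],"fingers":0.085},{"dr":[0,0,0.2525],"translation":[0.388,-0.247,-0.019],"fingers":0.085},{"dr":[0,0,0.2525],"translation":[0.388,-0.247,-0.019],"fingers":0.085},{"dr":[0,0,0.2525],"translation":[0.388,-0.247,-0.019],"fingers":0.085},{"dr":[0,0,0.2525],"translation":[0.388,-0.247,-0.019],"fingers":0.085},{"dr":[0,0,0.2525],"translation":[0.388,-0.247,-0.019],"fingers":0.085},{"dr":[0,0,0.2525],"translation":[0.388,-0.247,-0.019],"fingers":0.085},{"dr":[0,0,0.2525],"translation":[0.388,-0.247,-0.019],"fingers":0.085},{"dr":[0,0,0.2525],"translation":[0.388,-0.247,-0.019],"fingers":0.085}]'
python3 -c "
from h import *
snap('c1');go([.50,-.14,.25],5)"
```

```text
t: 1.57
position: [0.4992, -0.2522, 0.2502]
tcp_rot: [180.0, 0.0, 4.8]
force: [0.5, 0.2, -0.2]
width: 0.0853
grasp_force: 0.0
translation [0.0101, -0.1114, 0.0002] dr [0.0002, 0.0003, -0.0023]
```

View pics/c1.png

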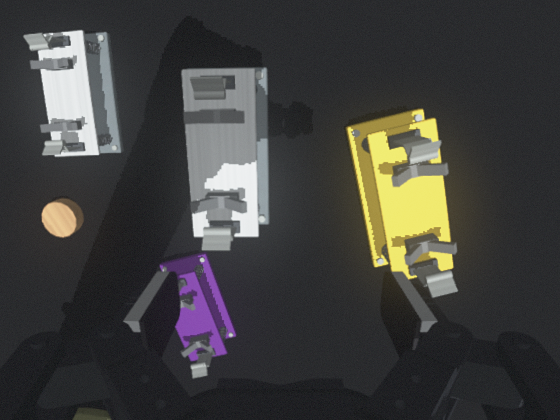

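The wrist view shows the cradle platform with corners near (182,70), (257,69), (258,237) and (193,237). The clip lips are at about (213,88) and (218,235). Next is a second viewpoint.

```bash
python3 -m creep '[{"dr":[0,0,0],"translation":[0.01,-0.04,0],"fingers":0.085},{"dr":[0,0,0],"translation":[0.01,-0.08,0],"fingers":0.085},{"dr":[0,0,0],"translation":[0.01,-0.11,0],"fingers":0.085},{"dr":[0,0,0],"translation":[0.01,-0.11,0],"fingers":0.085},{"dr":[0,0,0],"translation":[0.01,-0.11,0],"fingers":0.085}]'
python3 -c "
from h import *
snap('c2');
a,b=[cv2.imread(f'pics/c{i}.png') for i in (1,2)]
T=np.load('pics/c2.npy');u=proj('wrist',[[.515,-.195,.062]],T)[0];print(u)
x,y=max(int(u[0])-90,0),max(int(u[1])-100,0)
cv2.imwrite('pics/cc.png',np.hstack([cv2.resize(a[50:250,140:290],None,fx=2.6,fy=2.6,interpolation=2),cv2.resize(b[y:y+200,x:x+150],None,fx=2.6,fy=2.6,interpolation=2)]));print(x,y)
go([.50,.20,.2],30)"
```

```text
t: 2.03
position: [0.5005, -0.1387, 0.2508]
tcp_rot: [179.9, -0.0, 5.2]
force: [-0.5, -0.9, 0.3]
width: 0.085
grasp_force: 0.0
[340.11211807 172.7428889 ]
250 72
translation [0.0294, -0.3396, 0.0501] dr [0.0014, 0.0, -0.4362]
```

View pics/cc.png

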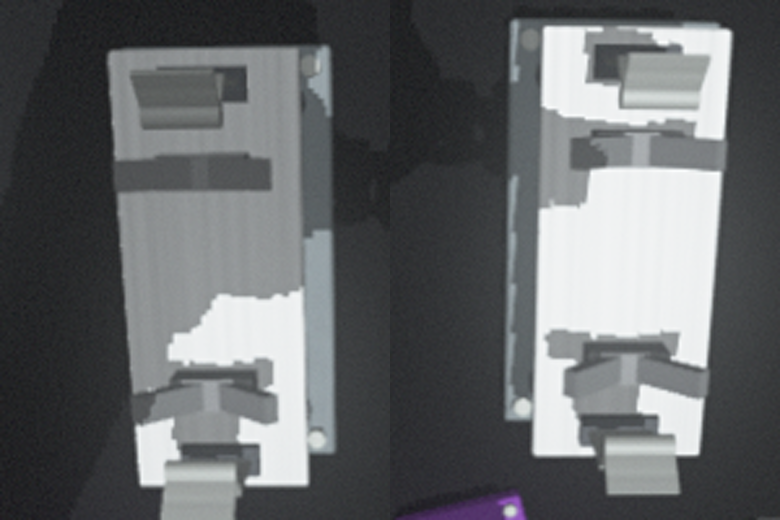

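```bash
cat > fit.py <<'E'
from h import *
from scipy.optimize import least_squares
u=lambda c,o:[((np.array(p)+.5)/2.6-.5+o) for p in c]
P1=u([(109,49),(299,48),(308,485),(140,486)],np.array([140,50]))
P2=u([(152,28),(341,30),(311,456),(143,457)],np.array([250,72]))
T1,T2=np.load('pics/c1.npy'),np.load('pics/c2.npy')
for i in range(4):
    p,e=tri([ray('wrist',P1[i],T1),ray('wrist',P2[i],T2)]); print(p.round(4),np.round(e,4))
L=np.array([(80,33),(80,-33),(-80,-33),(-80,33)])/1000
def C(q):
    c,s=np.cos(q[2]),np.sin(q[2]); return np.c_[L@np.array([[c,s],[-s,c]])+q[:2],np.full(4,q[3])]
f=lambda q:np.r_[(proj('wrist',C(q),T1)-P1).ravel(),(proj('wrist',C(q),T2)-P2).ravel()]
r=least_squares(f,[.515,-.195,.09,.062],x_scale=[.01,.01,.1,.01]); print(r.x,np.degrees(r.x[2]),r.fun.round(1))
E
python3 fit.py
python3 -m creep '[{"dr":[0,0,-0.436],"translation":[0.029,-0.34,0.05],"fingers":0.085},{"dr":[0,0,-0.436],"translation":[0.029,-0.34,0.05],"fingers":0.085},{"dr":[0,0,-0.436],"translation":[0.029,-0.34,0.05],"fingers":0.085},{"dr":[0,0,-0.436],"translation":[0.029,-0.34,0.05],"fingers":0.085},{"dr":[0,0,-0.436],"translation":[0.029,-0.34,0.05],"fingers":0.085},{"dr":[0,0,-0.436],"translation":[0.029,-0.34,0.05],"fingers":0.085},{"dr":[0,0,-0.436],"translation":[0.029,-0.34,0.05],"fingers":0.085},{"dr":[0,0,-0.436],"translation":[0.029,-0.34,0.05],"fingers":0.085},{"dr":[0,0,-0.436],"translation":[0.029,-0.34,0.05],"fingers":0.085},{"dr":[0,0,-0.436],"translation":[0.029,-0.34,0.05],"fingers":0.085},{"dr":[0,0,-0.436],"translation":[0.029,-0.34,0.05],"fingers":0.085},{"dr":[0,0,-0.436],"translation":[0.029,-0.34,0.05],"fingers":0.085}]'
python3 -c "
from h import *
snap('b1');go([.52,.14,.2],30)"
```

```text
[ 0.5947 -0.1557  0.0605] [0.0008 0.0008]
[ 0.6002 -0.221   0.0614] [0.0002 0.0002]
[ 0.4427 -0.2349  0.0647] [0.0003 0.0003]
[ 0.4358 -0.1698  0.0625] [0.0003 0.0003]
[ 0.51783151 -0.1954542   0.0888919   0.06106566] 5.093130796901355 [-0.4  1.   0.3 -0.   0.6  0.5  0.2  0.2 -0.  -0.8  0.3 -0.5 -0.6 -0.1
 -0.2 -0.4]
t: 3.08
position: [0.5009, 0.1981, 0.2]
tcp_rot: [179.9, 0.0, 29.7]
force: [-0.0, -0.3, 0.5]
width: 0.0851
grasp_force: 0.0
translation [-0.0121, 0.0599, 0.0003] dr [0.0011, 0.0006, -0.0049]
```

```bash
python3 -m creep '[{"dr":[0,0,0],"translation":[-0.012,0.03,0],"fingers":0.085},{"dr":[0,0,0],"translation":[-0.012,0.06,0],"fingers":0.085},{"dr":[0,0,0],"translation":[-0.012,0.06,0],"fingers":0.085},{"dr":[0,0,0],"translation":[-0.012,0.06,0],"fingers":0.085}]'
python3 -c "
from h import *
snap('b2')
o=[]
for i in (1,2):
    T=np.load(f'pics/b{i}.npy');c=proj('wrist',[[.513,.179,.016]],T)[0].astype(int)-[75,100];c=np.maximum(c,0);print(c)
    o.append(cv2.resize(cv2.imread(f'pics/b{i}.png')[c[1]:c[1]+200,c[0]:c[0]+150],None,fx=2.6,fy=2.6,interpolation=2))
cv2.imwrite('pics/bb.png',np.hstack(o))"
```

```text
t: 3.47
position: [0.5207, 0.1384, 0.2003]
tcp_rot: [179.9, 0.0, 29.5]
force: [-0.1, -0.1, 0.3]
width: 0.085
grasp_force: 0.0
[228  82]
[162  69]
```

View pics/bb.png

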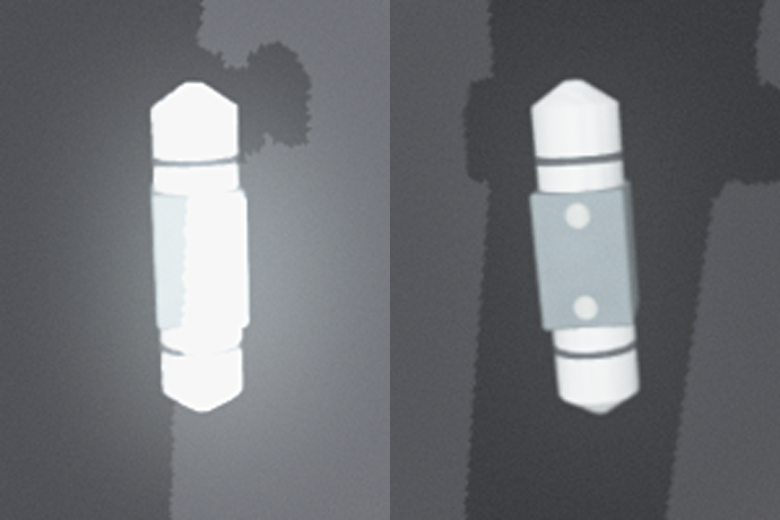

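The bar is lying on a flat, with cone tips at crop positions (194,84)/(201,410) in the first view and (185,82)/(209,411) in the second.

```bash
python3 - <<'E'
from h import *
T1,T2=np.load('pics/b1.npy'),np.load('pics/b2.npy'); o1,o2=np.array([228,82]),np.array([162,69])
u=lambda p,o:(np.array(p)+.5)/2.6-.5+o
t=[]
for a,b in [((194,83),(185,81)),((201,411),(209,412))]:
    p,e=tri([ray('wrist',u(a,o1),T1),ray('wrist',u(b,o2),T2)]); t.append(p); print(p.round(4),np.round(e,4))
d=t[0]-t[1]; m=(t[0]+t[1])/2; yaw=np.degrees(np.arctan2(d[1],d[0])); print(m,np.linalg.norm(d),yaw)
for a,o,T in [((194,83),o1,T1),((201,411),o1,T1),((185,81),o2,T2),((209,412),o2,T2)]: print(plane('wrist',u(a,o),.016,T).round(4))
go([m[0],m[1],.08],yaw);go([m[0],m[1],.004],yaw)
E
```

```text
[0.5666 0.2123 0.0161] [0. 0.]
[0.4651 0.1491 0.0205] [0.0004 0.0004]
[0.51586845 0.18068006 0.01830613] 0.1196293928980852 31.936142583556727
[0.5666 0.2123 0.016 ]
[0.4633 0.1477 0.016 ]
[0.5666 0.2123 0.016 ]
[0.4639 0.1488 0.016 ]
translation [0.0163, -0.0369, 0.1204] dr [0.0004, 0.0, -0.0391]
translation [0.0163, -0.037, 0.1964] dr [0.0004, 0.0, -0.0391]
```

```bash
python3 -m creep '[{"dr":[0,0,-0.039],"translation":[0.016,-0.037,0],"fingers":0.085},{"dr":[0,0,-0.039],"translation":[0.016,-0.037,0.03],"fingers":0.085},{"dr":[0,0,-0.039],"translation":[0.016,-0.037,0.06],"fingers":0.085},{"dr":[0,0,-0.039],"translation":[0.016,-0.037,0.09],"fingers":0.085},{"dr":[0,0,-0.039],"translation":[0.016,-0.037,0.12],"fingers":0.085},{"dr":[0,0,-0.039],"translation":[0.016,-0.037,0.12],"fingers":0.085},{"dr":[0,0,-0.039],"translation":[0.016,-0.037,0.12],"fingers":0.085},{"dr":[0,0,-0.039],"translation":[0.016,-0.037,0.12],"fingers":0.085}]'
python3 -c "
from h import *
go([.5155,.1805,.004],32)"
```

```text
t: 4.18
position: [0.5156, 0.1838, 0.082]
tcp_rot: [180.0, -0.1, 32.2]
force: [0.4, 0.4, 0.4]
width: 0.0848
grasp_force: 0.0
translation [-0.0021, 0.0027, 0.078] dr [0.0004, -0.0022, 0.004]
```

```bash
python3 -m creep '[{"dr":[0,0,0],"translation":[-0.001,0.002,0.02],"fingers":0.085},{"dr":[0,0,0],"translation":[-0.001,0.002,0.04],"fingers":0.085},{"dr":[0,0,0],"translation":[-0.001,0.002,0.06],"fingers":0.085},{"dr":[0,0,0],"translation":[-0.001,0.002,0.07],"fingers":0.085},{"dr":[0,0,0],"translation":[-0.001,0.002,0.077],"fingers":0.085},{"dr":[0,0,0],"translation":[-0.001,0.002,0.077],"fingers":0.085},{"dr":[0,0,0],"translation":[-0.001,0.002,0.077],"fingers":0.085},{"dr":[0,0,0],"translation":[-0.001,0.002,0.077],"fingers":0.085}]'
python3 -m creep '[{"dr":[0,0,0],"translation":[0,0,0],"fingers":0.02},{"dr":[0,0,0],"translation":[0,0,0],"fingers":0.02},{"dr":[0,0,0],"translation":[0,0,0],"fingers":0.02},{"dr":[0,0,0],"translation":[0,0,0],"fingers":0.02},{"dr":[0,0,0],"translation":[0,0,0],"fingers":0.02},{"dr":[0,0,0],"translation":[0,0,0],"fingers":0.02},{"dr":[0,0,0],"translation":[0,0,0],"fingers":0.02},{"dr":[0,0,0],"translation":[0,0,0],"fingers":0.02},{"dr":[0,0,0],"translation":[0,0,0],"fingers":0.02},{"dr":[0,0,0],"translation":[0,0,0],"fingers":0.02},{"dr":[0,0,0],"translation":[0,0,0],"fingers":0.02},{"dr":[0,0,0],"translation":[0,0,0],"fingers":0.02}]'
```

```text
t: 4.85
position: [0.5161, 0.1814, 0.0047]
tcp_rot: [180.0, -0.1, 32.2]
force: [-0.4, 1.3, 0.7]
width: 0.085
grasp_force: 0.0
t: 5.85
position: [0.5153, 0.181, 0.0037]
tcp_rot: [180.0, -0.0, 32.2]
force: [-0.2, 0.1, 6.7]
width: 0.0311
grasp_force: 60.9
```

```bash
python3 -m creep '[{"dr":[0,0,0],"translation":[0,0,-0.01],"fingers":0.02},{"dr":[0,0,0],"translation":[0,0,-0.03],"fingers":0.02},{"dr":[0,0,0],"translation":[0,0,-0.06],"fingers":0.02},{"dr":[0,0,0],"translation":[0,0,-0.09],"fingers":0.02},{"dr":[0,0,0],"translation":[0,0,-0.12],"fingers":0.02},{"dr":[0,0,0],"translation":[0,0,-0.15],"fingers":0.02},{"dr":[0,0,0],"translation":[0,0,-0.18],"fingers":0.02},{"dr":[0,0,0],"translation":[0,0,-0.2],"fingers":0.02},{"dr":[0,0,0],"translation":[0,0,-0.2],"fingers":0.02},{"dr":[0,0,0],"translation":[0,0,-0.2],"fingers":0.02},{"dr":[0,0,0],"translation":[0,0,-0.2],"fingers":0.02}]'
python3 -c "
from h import *
snap('g1');T=pose();cv2.imwrite('pics/g1c.png',cv2.resize(cv2.imread('pics/g1.png')[180:420,130:430],None,fx=2.5,fy=2.5,interpolation=2))
P=[T[:3,3]+T[:3,:3]@np.array([s*.06,0,-.012]) for s in (1,-1)];print((proj('wrist',P,T)+.5-[130,180])*2.5)
go([.5178,-.1955,.2],5.1)"
```

```text
t: 6.77
position: [0.5137, 0.1803, 0.2015]
tcp_rot: [-180.0, 0.2, 32.2]
force: [0.5, -0.3, -2.5]
width: 0.0312
grasp_force: 60.2
[[374.99856139 -83.20693109]
 [375.38675943 548.96689353]]
translation [-0.1967, 0.3201, 0.0015] dr [-0.0002, 0.0039, 0.4733]
```

View pics/g1c.png

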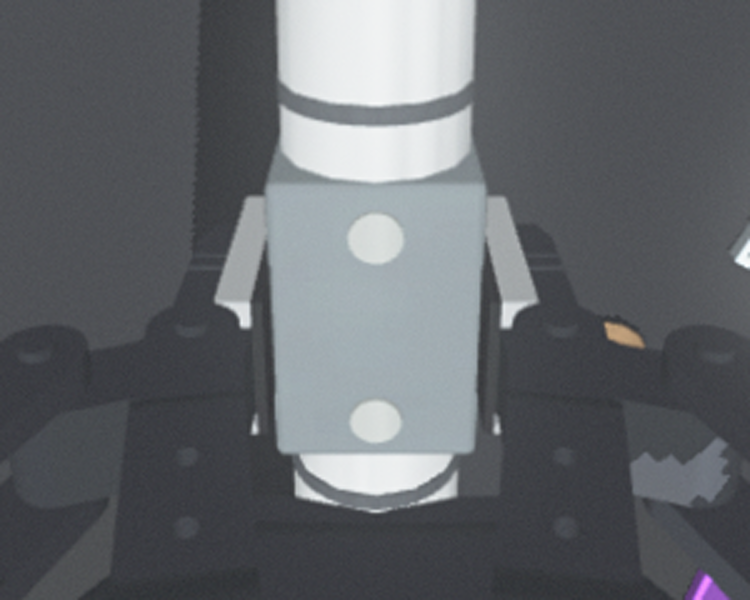

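The bar is held straight: its axis runs vertically in the picture at column 376, with the block's top face between crop rows 183 and 452. I'll work out its offset in the hand.

```bash
python3 - <<'E'
from h import *
I=np.eye(4)
for v in (183,452):
  print([plane('wrist',((x+.5)/2.5-.5+130,(v+.5)/2.5-.5+180),-.0283,I).round(4).tolist() for x in ((267,376,485) if v<200 else (278,376,475))])
E
python3 -m creep '[{"dr":[0,0,0.473],"translation":[-0.197,0.32,0],"fingers":0.02},{"dr":[0,0,0.473],"translation":[-0.197,0.32,0],"fingers":0.02},{"dr":[0,0,0.473],"translation":[-0.197,0.32,0],"fingers":0.02},{"dr":[0,0,0.473],"translation":[-0.197,0.32,0],"fingers":0.02},{"dr":[0,0,0.473],"translation":[-0.197,0.32,0],"fingers":0.02},{"dr":[0,0,0.473],"translation":[-0.197,0.32,0],"fingers":0.02},{"dr":[0,0,0.473],"translation":[-0.197,0.32,0],"fingers":0.02},{"dr":[0,0,0.473],"translation":[-0.197,0.32,0],"fingers":0.02},{"dr":[0,0,0.473],"translation":[-0.197,0.32,0],"fingers":0.02},{"dr":[0,0,0.473],"translation":[-0.197,0.32,0],"fingers":0.02},{"dr":[0,0,0.473],"translation":[-0.197,0.32,0],"fingers":0.02},{"dr":[0,0,0.473],"translation":[-0.197,0.32,0],"fingers":0.02},{"dr":[0,0,0.473],"translation":[-0.197,0.32,0],"fingers":0.02},{"dr":[0,0,0.473],"translation":[-0.197,0.32,0],"fingers":0.02}]'
python3 -c "
from h import *
print(ctrl.read_state()['force']);go([.5178,-.1955,.2],5.1)"
```

```text
[[0.0247, -0.0152, -0.0283], [0.0247, 0.0002, -0.0283], [0.0247, 0.0156, -0.0283]]
[[-0.0225, -0.0154, -0.0283], [-0.0224, 0.0002, -0.0283], [-0.0225, 0.016, -0.0283]]
t: 7.98
position: [0.5189, -0.1929, 0.2027]
tcp_rot: [-180.0, 0.0, 5.3]
force: [0.1, 0.1, -2.2]
width: 0.0309
grasp_force: 60.5
[ 0.06856221  0.08736989 -2.20760771]
translation [-0.0013, 0.0025, 0.0027] dr [-0.0008, 0.0008, 0.0033]
```

```bash
python3 -m creep '[{"dr":[0,0,0.002],"translation":[-0.002,0.0025,0.02],"fingers":0.02},{"dr":[0,0,0.002],"translation":[-0.002,0.0025,0.04],"fingers":0.02},{"dr":[0,0,0.002],"translation":[-0.002,0.0025,0.06],"fingers":0.02},{"dr":[0,0,0.002],"translation":[-0.002,0.0025,0.07],"fingers":0.02},{"dr":[0,0,0.002],"translation":[-0.002,0.0025,0.07],"fingers":0.02},{"dr":[0,0,0.002],"translation":[-0.002,0.0025,0.07],"fingers":0.02},{"dr":[0,0,0.002],"translation":[-0.002,0.0025,0.07],"fingers":0.02},{"dr":[0,0,0.002],"translation":[-0.002,0.0025,0.07],"fingers":0.02}]'
python3 -c "
from h import *
go([.5167,-.1956,.115],5.1)
for i in range(4):
    s=ctrl.read_state();viewer.capture('wrist') if i<3 else snap('d1');print(np.round(s['position'],4),np.round(s['force'],2))
for n in('top','side'):cv2.imwrite(f'pics/d{n}.png',viewer.capture(n)[:,:,::-1])
u=proj('side',[[.5178,-.1955,.11]])[0].astype(int)
a=cv2.imread('pics/dside.png')[u[1]-60:u[1]+60,u[0]-80:u[0]+80]
b=cv2.imread('pics/d1.png')[180:420,100:460]
cv2.imwrite('pics/dd.png',np.hstack([cv2.resize(a,(400,300),interpolation=2),cv2.resize(b,(400,300))]))
"
```

```text
t: 8.65
position: [0.5182, -0.1977, 0.1349]
tcp_rot: [179.9, -0.1, 5.0]
force: [-0.1, 0.4, -2.6]
width: 0.0312
grasp_force: 60.4
translation [-0.0013, -0.0022, 0.0199] dr [0.0014, -0.0023, -0.0013]
[ 0.5182 -0.1977  0.1349] [-0.09  0.35 -2.56]
[ 0.518  -0.1978  0.1347] [ 0.78 -0.38 -2.08]
[ 0.5178 -0.1978  0.1345] [-0.99 -0.16 -3.69]
[ 0.5177 -0.1978  0.1343] [ 0.36  0.44 -2.07]
```

View pics/dd.png

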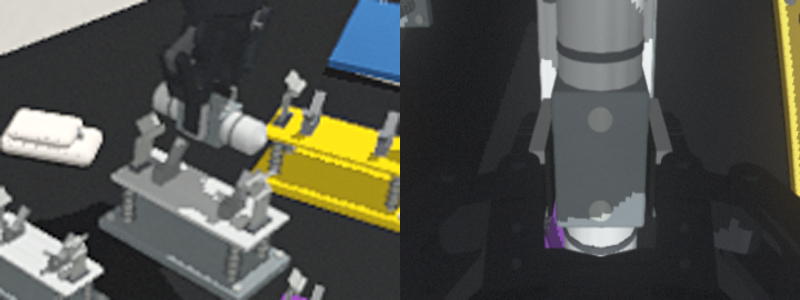

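The side view shows the bar level above the cradle between its clips. I'll correct sideways, go to just above first contact, and check with projected points.

```bash
python3 -m creep '[{"dr":[0,0,0],"translation":[-0.001,-0.002,0.01],"fingers":0.02},{"dr":[0,0,0],"translation":[-0.001,-0.002,0.019],"fingers":0.02},{"dr":[0,0,0],"translation":[-0.001,-0.002,0.019],"fingers":0.02},{"dr":[0,0,0],"translation":[-0.001,-0.002,0.019],"fingers":0.02},{"dr":[0,0,0],"translation":[-0.001,-0.002,0.019],"fingers":0.02},{"dr":[0,0,0],"translation":[-0.001,-0.002,0.019],"fingers":0.02},{"dr":[0,0,0],"translation":[-0.001,-0.002,0.019],"fingers":0.02},{"dr":[0,0,0],"translation":[-0.001,-0.002,0.019],"fingers":0.02},{"dr":[0,0,0],"translation":[-0.001,-0.002,0.019],"fingers":0.02},{"dr":[0,0,0],"translation":[-0.001,-0.002,0.019],"fingers":0.02},{"dr":[0,0,0],"translation":[-0.001,-0.002,0.019],"fingers":0.02},{"dr":[0,0,0],"translation":[-0.001,-0.002,0.019],"fingers":0.02},{"dr":[0,0,0],"translation":[-0.001,-0.002,0.019],"fingers":0.02}]'
python3 -c "
from h import *
go([.5167,-.1956,.115],5.1)
T=pose();o=[]
y=np.radians(5.1);X=np.array([np.cos(y),np.sin(y),0]);Y=np.array([-X[1],X[0],0]);S=np.array([.5178,-.1955,.096])
bar=[T[:3,3]+T[:3,:3]@np.array([.0011+s,0,-.0125]) for s in (-.06,0,.06)]
cr=[S+a*X+b*Y+[0,0,-.034] for a in(.08,-.08) for b in (.033,-.033)]
for n,w in(('side',55),('top',50)):
    im=cv2.resize(viewer.capture(n)[:,:,::-1],None,fx=4,fy=4,interpolation=2)
    for P,c in((bar,(0,0,255)),(cr,(0,160,0))):
        for p in proj(n,P): cv2.drawMarker(im,tuple(np.int32((p+.5)*4)),c,cv2.MARKER_CROSS,14,1)
    u=np.int32(proj(n,[S])[0]*4); o.append(im[u[1]-240:u[1]+240,u[0]-195:u[0]+195])
cv2.imwrite('pics/ee.png',np.hstack(o))
"
```

```text
t: 10.03
position: [0.5159, -0.1957, 0.1143]
tcp_rot: [180.0, -0.0, 5.0]
force: [-0.3, -0.1, -1.9]
width: 0.0312
grasp_force: 60.5
translation [0.0008, -0.0, -0.0007] dr [0.0001, -0.0, -0.0018]
```

View pics/ee.png

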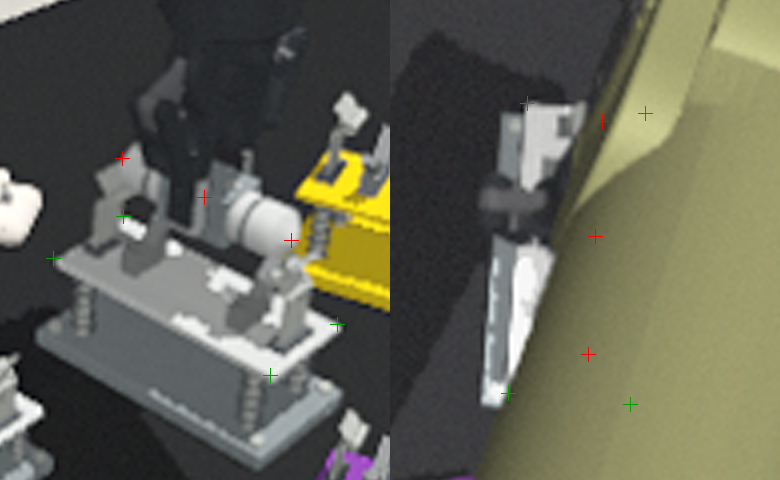

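Projected points agree with the pictures within 2 mm: bar centre at (204,197) and platform corners at (53,258) and (338,324). Pressing slowly now.

```bash
python3 -m creep '[{"dr":[0,0,0],"translation":[0.001,0,0.003],"fingers":0.02},{"dr":[0,0,0],"translation":[0.001,0,0.006],"fingers":0.02},{"dr":[0,0,0],"translation":[0.001,0,0.009],"fingers":0.02},{"dr":[0,0,0],"translation":[0.001,0,0.01],"fingers":0.02},{"dr":[0,0,0],"translation":[0.001,0,0.01],"fingers":0.02},{"dr":[0,0,0],"translation":[0.001,0,0.01],"fingers":0.02}]'
python3 -m creep '[{"dr":[0,0,0],"translation":[0,0,0.001],"fingers":0.02},{"dr":[0,0,0],"translation":[0,0,0.002],"fingers":0.02},{"dr":[0,0,0],"translation":[0,0,0.003],"fingers":0.02},{"dr":[0,0,0],"translation":[0,0,0.004],"fingers":0.02},{"dr":[0,0,0],"translation":[0,0,0.004],"fingers":0.02},{"dr":[0,0,0],"translation":[0,0,0.004],"fingers":0.02}]'
python3 -m creep '[{"dr":[0,0,0],"translation":[0,0,0.001],"fingers":0.02},{"dr":[0,0,0],"translation":[0,0,0.002],"fingers":0.02},{"dr":[0,0,0],"translation":[0,0,0.003],"fingers":0.02},{"dr":[0,0,0],"translation":[0,0,0.003],"fingers":0.02},{"dr":[0,0,0],"translation":[0,0,0.003],"fingers":0.02},{"dr":[0,0,0],"translation":[0,0,0.003],"fingers":0.02}]'
```

```text
t: 10.63
position: [0.5171, -0.1955, 0.1043]
tcp_rot: [180.0, -0.0, 5.0]
force: [0.9, 0.2, -2.8]
width: 0.031
grasp_force: 60.8
t: 11.13
position: [0.517, -0.1957, 0.1004]
tcp_rot: [180.0, -0.0, 5.0]
force: [0.4, -0.0, 2.4]
width: 0.0315
grasp_force: 61.0
t: 11.63
position: [0.5169, -0.1957, 0.0973]
tcp_rot: [180.0, -0.0, 5.0]
force: [0.6, 0.9, 1.8]
width: 0.0306
grasp_force: 61.1
```

```bash
python3 -m creep '[{"dr":[0,0,0],"translation":[0,0,0.001],"fingers":0.02},{"dr":[0,0,0],"translation":[0,0,0.002],"fingers":0.02},{"dr":[0,0,0],"translation":[0,0,0.003],"fingers":0.02},{"dr":[0,0,0],"translation":[0,0,0.004],"fingers":0.02},{"dr":[0,0,0],"translation":[0,0,0.004],"fingers":0.02}]'
python3 -m creep '[{"dr":[0,0,0],"translation":[0,0,0.001],"fingers":0.02},{"dr":[0,0,0],"translation":[0,0,0.002],"fingers":0.02},{"dr":[0,0,0],"translation":[0,0,0.003],"fingers":0.02},{"dr":[0,0,0],"translation":[0,0,0.004],"fingers":0.02},{"dr":[0,0,0],"translation":[0,0,0.004],"fingers":0.02}]'
```

```text
t: 12.05
position: [0.517, -0.1957, 0.0933]
tcp_rot: [180.0, -0.0, 5.0]
force: [0.2, 0.0, 5.3]
width: 0.0312
grasp_force: 61.3
t: 12.47
position: [0.5171, -0.1957, 0.0895]
tcp_rot: [180.0, -0.0, 5.0]
force: [-0.1, -0.4, 5.0]
width: 0.0313
grasp_force: 61.4
```

```bash
python3 -m creep '[{"dr":[0,0,0],"translation":[0,0,0.001],"fingers":0.02},{"dr":[0,0,0],"translation":[0,0,0.002],"fingers":0.02},{"dr":[0,0,0],"translation":[0,0,0.003],"fingers":0.02},{"dr":[0,0,0],"translation":[0,0,0.004],"fingers":0.02},{"dr":[0,0,0],"translation":[0,0,0.004],"fingers":0.02}]'; python3 -c "from h import *; print(ctrl.read_state()['wrist_torque'])"
```

```text
t: 12.88
position: [0.5173, -0.1957, 0.0857]
tcp_rot: [180.0, -0.0, 5.0]
force: [0.3, 0.5, 6.7]
width: 0.0311
grasp_force: 61.6
[-0.0107479  -0.05603011  0.00829784]
```

```bash
python3 -m creep '[{"dr":[0,0,0],"translation":[0,0,0.001],"fingers":0.02},{"dr":[0,0,0],"translation":[0,0,0.002],"fingers":0.02},{"dr":[0,0,0],"translation":[0,0,0.003],"fingers":0.02},{"dr":[0,0,0],"translation":[0,0,0.003],"fingers":0.02}]'
python3 -m creep '[{"dr":[0,0,0],"translation":[0,0,0.001],"fingers":0.02},{"dr":[0,0,0],"translation":[0,0,0.002],"fingers":0.02},{"dr":[0,0,0],"translation":[0,0,0.002],"fingers":0.02},{"dr":[0,0,0],"translation":[0,0,0.002],"fingers":0.02}]'
```

```text
t: 13.22
position: [0.5174, -0.1958, 0.0829]
tcp_rot: [180.0, -0.1, 5.0]
force: [-0.2, 0.5, 6.7]
width: 0.0314
grasp_force: 61.7
t: 13.55
position: [0.5175, -0.1958, 0.0811]
tcp_rot: [180.0, -0.1, 5.0]
force: [0.4, -1.0, 7.5]
width: 0.0312
grasp_force: 61.8
```

```bash
python3 -m creep '[{"dr":[0,0,0],"translation":[0,0,0.001],"fingers":0.02},{"dr":[0,0,0],"translation":[0,0,0.002],"fingers":0.02},{"dr":[0,0,0],"translation":[0,0,0.002],"fingers":0.02},{"dr":[0,0,0],"translation":[0,0,0.002],"fingers":0.02}]'
```

```text
t: 13.88
position: [0.5156, -0.1955, 0.0773]
tcp_rot: [-180.0, 0.1, 5.0]
force: [-1.4, 0.7, 2.9]
width: 0.0311
grasp_force: 61.2
```

```bash
python3 -c "
from h import *
s=ctrl.read_state();print(s['wrist_torque'],s['force'])
u=np.int32(proj('side',[[.5178,-.1955,.08]])[0])
a=viewer.capture('side')[:,:,::-1][u[1]-50:u[1]+50,u[0]-65:u[0]+65]
cv2.imwrite('pics/f1.png',cv2.resize(a,None,fx=5,fy=5,interpolation=2))
s=ctrl.read_state();print(s['position'],s['force'])"
```

```text
[0.05419024 0.2074671  0.02750373] [-1.39856239  0.7405693   2.91132289]
[ 0.51563302 -0.1955038   0.07752614] [-2.67439156  1.31881893  2.63253342]
```

View pics/f1.png

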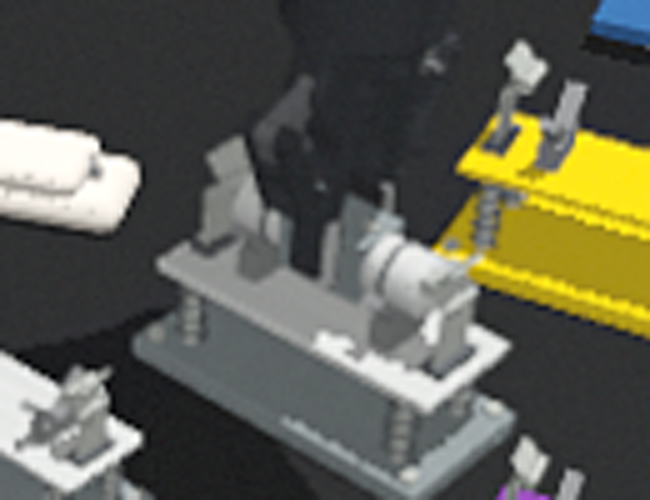

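The near clip at (450,320) looks closed over the bar end, and the platform corners are at (513,343), (425,408) and (157,263). I'll measure the platform's sink and compare it with the bar height.

```bash
python3 -c "
from h import *
u=np.int32(proj('side',[[.5178,-.1955,.08]])[0])-[65,50]
y=np.radians(5.1);X=np.array([np.cos(y),np.sin(y),0]);Y=np.array([-X[1],X[0],0]);S=np.array([.5178,-.1955,0])
for z in (.062,.058,.054,.050,.046): print(z,[((q+.5-u)*5).round().tolist() for q in proj('side',[S+a*X+b*Y+[0,0,z] for a,b in((.08,.033),(-.08,.033),(-.08,-.033),(.08,-.033))])])
from h import pose
"
```

```text
0.062 [[154.0, 248.0], [426.0, 395.0], [510.0, 331.0], [241.0, 196.0]]
0.058 [[154.0, 255.0], [425.0, 402.0], [509.0, 338.0], [241.0, 203.0]]
0.054 [[153.0, 262.0], [424.0, 409.0], [507.0, 345.0], [240.0, 209.0]]
0.05 [[153.0, 269.0], [423.0, 416.0], [506.0, 352.0], [240.0, 216.0]]
0.046 [[152.0, 275.0], [422.0, 423.0], [505.0, 359.0], [239.0, 222.0]]
```

The sink is about 6 mm and the bar sits about 34 mm above the platform, so it is home. I'll ease off, let go and retreat.

```bash
python3 -m creep '[{"dr":[0,0,0],"translation":[0,0,-0.001],"fingers":0.02},{"dr":[0,0,0],"translation":[0,0,-0.002],"fingers":0.02},{"dr":[0,0,0],"translation":[0,0,-0.003],"fingers":0.02},{"dr":[0,0,0],"translation":[0,0,-0.004],"fingers":0.02},{"dr":[0,0,0],"translation":[0,0,-0.005],"fingers":0.02},{"dr":[0,0,0],"translation":[0,0,-0.005],"fingers":0.02},{"dr":[0,0,0],"translation":[0,0,-0.005],"fingers":0.02}]'
```

```text
t: 14.52
position: [0.5164, -0.1955, 0.0832]
tcp_rot: [-180.0, 0.1, 5.0]
force: [-3.7, 0.5, 1.0]
width: 0.0313
grasp_force: 61.0
```

```bash
python3 -m creep '[{"dr":[0,0,0],"translation":[0,0,0],"fingers":0.04},{"dr":[0,0,0],"translation":[0,0,0],"fingers":0.05},{"dr":[0,0,0],"translation":[0,0,0],"fingers":0.06},{"dr":[0,0,0],"translation":[0,0,0],"fingers":0.07},{"dr":[0,0,0],"translation":[0,0,0],"fingers":0.07},{"dr":[0,0,0],"translation":[0,0,0],"fingers":0.07},{"dr":[0,0,0],"translation":[0,0,0],"fingers":0.07},{"dr":[0,0,0],"translation":[0,0,0],"fingers":0.07},{"dr":[0,0,0],"translation":[0,0,0],"fingers":0.07},{"dr":[0,0,0],"translation":[0,0,0],"fingers":0.07}]'
python3 -m creep '[{"dr":[0,0,0],"translation":[0,0,-0.01],"fingers":0.07},{"dr":[0,0,0],"translation":[0,0,-0.03],"fingers":0.07},{"dr":[0,0,0],"translation":[0,0,-0.05],"fingers":0.07},{"dr":[0,0,0],"translation":[0,0,-0.08],"fingers":0.07},{"dr":[0,0,0],"translation":[0,0,-0.11],"fingers":0.07},{"dr":[0,0,0],"translation":[0,0,-0.14],"fingers":0.07},{"dr":[0,0,0],"translation":[0,0,-0.15],"fingers":0.07},{"dr":[0,0,0],"translation":[0,0,-0.15],"fingers":0.07},{"dr":[0,0,0],"translation":[0,0,-0.15],"fingers":0.07}]'
python3 -c "
from h import *
snap('z1')
u=np.int32(proj('side',[[.5178,-.1955,.08]])[0])
a=viewer.capture('side')[:,:,::-1][u[1]-50:u[1]+50,u[0]-50:u[0]+50]
b=cv2.imread('pics/z1.png')[60:360,150:450]
cv2.imwrite('pics/z.png',np.hstack([cv2.resize(a,(400,400),interpolation=2),cv2.resize(b,(400,400))]))
"
```

```text
t: 15.35
position: [0.5169, -0.1956, 0.0833]
tcp_rot: [180.0, -0.0, 5.0]
force: [0.1, -0.0, -0.4]
width: 0.0702
grasp_force: 0.0
t: 16.1
position: [0.5169, -0.1956, 0.2334]
tcp_rot: [180.0, -0.0, 5.0]
force: [0.0, -0.2, 0.0]
width: 0.0702
grasp_force: 0.0
```

View pics/z.png

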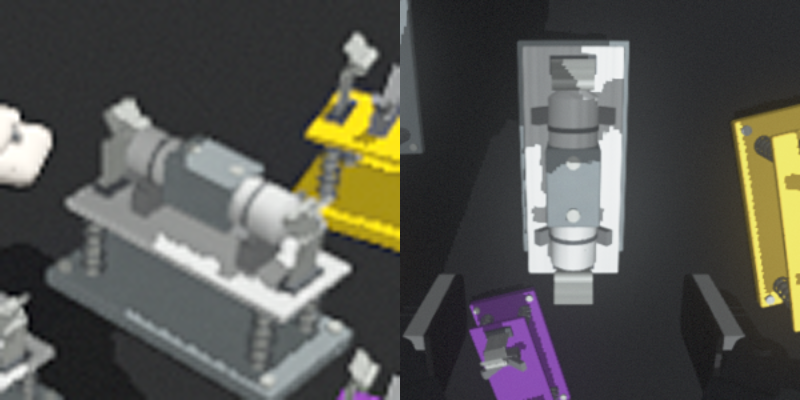

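The bar lies parallel to the platform with both lips over its ends; the bolts are at (573,161) and (573,215) and the block spans about rows 145–230. I'll make a numeric check on the bolts before handing in.

```bash
python3 -c "
from h import *
T=np.load('pics/z1.npy');T2=np.load('pics/b2.npy')
A=[plane('wrist',((x-400+.5)*.75-.5+150,(y+.5)*.75-.5+60),.112,T) for x,y in((573,161.5),(573,215.5))]
B=[plane('wrist',((x+.5)/2.6-.5+162,(y+.5)/2.6-.5+69),.032,T2) for x,y in((187.5,216),(195.5,307))]
for P in(A,B):print(np.mean(P,0).round(4),np.linalg.norm(P[0]-P[1]).round(4),np.degrees(np.arctan2(*(P[0]-P[1])[1::-1])).round(1))
print(ctrl.read_state()['t'])"
```

```text
[ 0.517  -0.1952  0.112 ] 0.0327 5.0
[0.5152 0.181  0.032 ] 0.0317 32.5
16.2
```

Centre, yaw and height all agree with the seat (within 1 mm), so I'm handing in.

```bash
python3 -c "
from workcell import ctrl
print(ctrl.close_job())"
```

```text
the job is handed in; nothing more can be done
None
```

The bar is in the larger grey cradle with both end clips over its ends; it snapped at about 10 N of push, was released with the platform back up, and the job was handed in at 16 s (no verdict was returned).

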